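# Level the viewing box with a shim plate

## Robot

A 6-joint arm with a two-finger parallel gripper is mounted at the origin on the work surface. World frame = base frame: x ahead of the robot, y to its left, z up, the work surface at z = 0. Lengths are in m, angles in degrees, forces in N, time in s.
With the tool pointing down it reaches from about 0.325 to 0.875 m from the base axis. Payload 4.4 kg.
Tool frame: the origin (TCP) lies midway between the tips of the shut fingers; the grasp point (between the pads) lies 19 mm behind it; z points along the fingers, y is the line along which they close (so a half turn about z gives the same grasp; the last joint's range is limited). The gripper opens to 85 mm and grips with 20 to 120 N. Pads are 22 mm wide; open, the fingers measure 114 mm over their backs; the gripper's body (76 mm by 85 mm) begins 54 mm behind the grasp point. The pads swing forward as they close: fully open they stand 13 mm farther back than shut.
Start: joints at [67.924, 11.837, 88.321, -0, 79.842, -8.623], TCP at [0.134, 0.559, 0.207] pointing down, gripper open.
Joint ranges: [-156.59, 156.59], [-49.26, 127.26], [12.9, 141.05], [-63.56, 243.56], [4.71, 150.69], [-161.64, 161.64]. Speed limits (degrees/s): [159.86, 159.86, 180, 180, 180, 180].

## Interface

Orientations are given as [roll, pitch, yaw] about the fixed x, y, z axes, in that order (R = Rz(yaw) Ry(pitch) Rx(roll)).
In Python, from plant import state, cams, order gives the robot as it stands.
- The arm moves only by the tool drive_tool, never from a script. Its argument "motion" is a list that holds one entry, the list of rows, each a list of 7 numbers: the closure, from -1 (fully open) to 1 (shut), so that 0 is half open, then the shift along the tool's x, y, z in units of 1000 mm (1.0 is 1000 mm), then the turn, a rotation vector about the tool's x, y, z in units of pi rad (1.0 is pi rad). A call has 1 to 10 rows; each row is the pose to reach, as a shift and turn from the pose commanded when the call began, along the tool's axes at that moment, turning the shorter way round; what a row does not reach only later rows make up. A row lasts 1/12 s, in which the tool goes at most 41.7 mm and 7.16 degrees, less where a joint would pass 70% of its speed; a pose out of reach is approached as far as the arm can. A call with a number of a shift or a turn outside -1 to 1 is refused whole. A call with a gripper value outside its range is refused whole. The fingers move at their own pace and stop on an object; "newtons" is the grip in N (left out, the last holds). Time passes only in rows, so rows that repeat a pose let the fingers close. It gives the time, the measured TCP pose, the force, the opening and the grip force at its end, in the units of the state.
- state(): the state, without advancing time (a new reading comes with each control period).
- cams.get_image(name): name is "side" or "top" or "wrist"; returns a dict with "frame" (400x640x3 uint8, blue, green, red), "vfov" (degrees; the focal length in pixels is half the picture's height over the tangent of half this angle, whatever the lens; pixels are square), "cx", "cy" (the principal point, pixels), "world_to_cam" (4x4, takes a point from world to camera coordinates). Camera axes: x right, y down, z forward; pixel columns grow to the right and rows downward; lengths in m; the calibration is good to about 2 mm. The wrist camera is an equidistant fisheye: a pixel r from the principal point sees the ray r / f radians off the axis. A picture is of the moment at which its call begins. There is no depth.
- order.sign_off(): hands the job in; it is judged then, once.
The state is a dict: "t": time; "q": joint angles; "qvel": joint speeds; "joint_torque": joint torques, N m; "tcp_pos": TCP position; "tool_rot": TCP orientation; "wrist_force": force on the tool from outside, world axes, zero at the start; "moment": the same for the moment, N m; "gripper_width": finger opening in m; "grip_force": force on a finger pad.
Only numpy, scipy, OpenCV 4.12 (cv2) and the standard library are available. Lean on these libraries where they do the work, as an engineer would, in place of code of your own. Each camera call takes 0.05 s, during which the arm holds its last target. There are 200 camera calls.

## Task

The black viewing box has lost its front feet and slumps forward. Take it by the handle on top, tip it back until it leans by itself on the padded bar behind it, draw the shim plate out from under the blue riser and slide its blade squarely under the front of the leaning box. Then bring the box forward and gently down onto the blade, without letting it fall, so that it stands level where it stood before; let go, and leave the flask, the dishes and the jar alone.

Things in the scene. Friction and masses are not known exactly. Their poses are not given: they have to be found in the camera images.
- viewer_heel (a point): Middle of the lower rear edge of the viewing box's rear foot: the edge on which the box is tipped back. Axes of the box: x to its rear, y along this edge, z up the box. Its only foot is a rubber bar 8 mm high under the rearmost 12 mm, so it starts slumped forward by 0.117 rad, front lower edge on the bench; with the front held up 8 mm it stands level
- viewer: Black viewing box, green window and knobs in front; origin and axes as viewer_heel. Body: x -80 (front) to 0 (rear), y -65 to 65, z 8 to 168 mm; 0.5 to 0.9 kg, centre of mass near (-40, 0, 90) mm. Tipped back beyond about 0.42 rad from level it falls on to the padded bar and stays there, leaning 0.53 to 0.63 rad
- viewer_grip (a point): Centre of the grey handle on top of the viewing box, at (-40, 0, 186) mm in the box's axes: a fin rising 35 mm above the box's top, 14 mm thick along the box's x, 70 mm long along its y. It turns with the box; same axes
- rest: Fixed rest behind the viewing box: a horizontal round black padded bar, radius 8 mm, 150 mm long along y, its axis 110 mm above the bench, on two steel posts. Origin on the bench straight under the bar's middle, x pointing away from the box, z up. The box's lower rear edge starts at x about -77 to -85 mm
- shim_grip (a point): Centre of the shim plate's red grip, 29 mm above the plate's underside: a fin 40 mm long along x, 12 thick along y, 42 high above the blade. Plate axes: x to the blade's tip, z up. The 0.22 kg plate is an aluminium blade 110 mm long (x), 80 wide, 8 thick; the grip's centre lies 87 mm behind the tip, with 67 mm of bare blade ahead of the grip
- shim_tip (a point): Middle of the front (tip) edge of the shim plate's blade, 4 mm above its underside; same axes
- riser: Fixed low blue riser, 130 x 130 mm, open in front (-x) and behind; its top plate is 22 to 28 mm above the bench, side walls 8 mm thick; a yellow tip box up to 50 mm high stands on its rear half. Origin on the bench at its middle, x pointing into it. At first the last 40 to 50 mm of the blade is under its front edge; draw the plate out along -x before lifting
- flask_mid (a point): Conical glass flask with a white stopper, 74 mm across, 136 mm high: centre; leave alone
- dishes_mid (a point): Stack of clear dishes, 90 mm across, 52 mm high: centre; leave alone
- jar_mid (a point): Amber jar with a white cap, 56 mm across, 85 mm high: centre; leave alone
Things that resemble listed ones, but are neither listed nor needed, are in the scene too. What is shaped like the part that bears shim_grip but green or purple is not meant.

How it is judged (in metres and radians):
On the way, in this order (a step that is already met when the one before it is completed fails the run):
1. the viewing box leans back on the bar by itself (more than 0.45 rad), let go by the robot (angle between viewer_heel's own z axis and vertical above 0.45 rad and contact force between the fingers and viewer below 0.1 N), for 0.3 s.
2. the shim plate's tip is well under the front of the leaning box (angle between viewer_heel's own z axis and vertical above 0.4 rad and x of shim_tip in the frame of viewer above -0.055 m and y of shim_tip in the frame of viewer between -0.03 and 0.03 m and height (world z) of shim_tip below 0.02 m), for 0.2 s.
At the end, for the whole second after the job is handed in: viewing box level (within 0.035 rad) and at rest, rear foot on the bench, within 40 mm of its start; shim plate flat, its tip at least 15 mm under the box's front, within 30 mm of the middle of its width and square within 15 degrees (angle between each of viewer_heel, shim_tip's own z axis and vertical below 0.035 rad and height (world z) of viewer_heel below 0.004 m and distance of viewer_heel from where it was at the start of the episode below 0.04 m and x of shim_tip in the frame of viewer above -0.065 m and y of shim_tip in the frame of viewer between -0.03 and 0.03 m and angle between the x axis of shim_tip and the x axis of viewer, either way round below 0.26 rad and linear speed of viewer below 0.02 m/s); the robot touches nothing.
It fails at once if the flask, the dishes or the jar is moved more than 30 mm (distance of any of flask_mid, dishes_mid, jar_mid from where it was at the start of the episode above 0.03 m).
It fails at once if the viewing box is overturned (tilted more than 0.9 rad) (angle between viewer_heel's own z axis and vertical above 0.9 rad).
It fails at once if the viewing box is let fall or slammed (turning faster than 2.5 rad/s) (angular speed of viewer above 2.5 rad/s).
It also fails if it takes over 72 s, if anything falls off the work surface, if the arm or the gripper's body presses on something with over 40 N, if the wrist force passes 120 N, or if a joint passes its speed limit or range.

## Working session

There is one attempt and no reset: what is moved stays moved. The work goes in short steps, Python scripts to look and compute and a tool call to move; the robot and the scene stay as the last step left them, time stands still between calls to the robot, and variables do not carry over. Pictures are saved under pics/ and viewed, at most 10 in all, crops included, and the job is handed in when it is done.

Besides the shell and the picture viewer there is one more tool, called after ">>>" as name([rows], argument=value, ...), one row to a line, values as JSON. drive_tool: Moves the arm, as the interface text tells. Shifts and turns lie within -1 to 1; 1 stands for 1000 mm of shift or pi rad of turn. Its arguments: {"type":"object","properties":{"motion":{"type":"array","items":{"type":"array","items":{"type":"array","items":{"type":"number"}}}},"newtons":{"type":"number"}},"required":["motion"]}

```bash
ls; mkdir -p pics
cat > h.py <<'E'
import numpy as np, cv2, json
from scipy.spatial.transform import Rotation as R
from plant import state, cams, order
def snap(n,fn):
    d=cams.get_image(n); cv2.imwrite('pics/'+fn+'.png',d['frame'])
    np.savez('pics/'+fn+'.npz',M=d['world_to_cam'],f=200/np.tan(np.radians(d['vfov'])/2),c=[d['cx'],d['cy']],w=(n=='wrist'))
def ray(fn,u,v):
    d=np.load('pics/'+fn+'.npz'); p=np.array([u,v],float)-d['c']; f=float(d['f'])
    if d['w']:
        r=np.hypot(*p); a=r/f; D=np.array([*(p/max(r,1e-9)*np.sin(a)),np.cos(a)])
    else: D=np.array([p[0]/f,p[1]/f,1])
    M=d['M']; return -M[:3,:3].T@M[:3,3], M[:3,:3].T@D
def atz(fn,u,v,z):
    o,D=ray(fn,u,v); return o+D*(z-o[2])/D[2]
def proj(fn,P):
    d=np.load('pics/'+fn+'.npz'); P=np.atleast_2d(P); C=P@d['M'][:3,:3].T+d['M'][:3,3]
    if d['w']:
        r=np.hypot(C[:,0],C[:,1]); a=np.arctan2(r,C[:,2]); q=C[:,:2]/np.maximum(r,1e-9)[:,None]*a[:,None]
    else: q=C[:,:2]/C[:,2:]
    return q*float(d['f'])+d['c']
def tri(*obs):
    A=np.zeros((3,3));b=np.zeros(3)
    for fn,u,v in obs:
        o,D=ray(fn,u,v); D=D/np.linalg.norm(D); P=np.eye(3)-np.outer(D,D); A+=P;b+=P@o
    return np.linalg.solve(A,b)
E
python3 - <<'E'
from h import *
for n in ['side','top','wrist']:
    snap(n,n+'0'); d=np.load(f'pics/{n}0.npz'); print(n,d['f'],d['c'],-d['M'][:3,:3].T@d['M'][:3,3], d['M'][:3,:3].round(2).tolist())
a=[cv2.imread(f'pics/{n}0.png') for n in ['side','top']]
cv2.imwrite('pics/st.png',cv2.resize(np.vstack(a),(480,600)))
print(state())
E
```

```text
pics
side 392.438073050386 [317.62590539 203.3876855 ] [ 0.57491178 -0.84307709  1.05104396] [[1.0, 0.03, -0.01], [0.01, -0.78, -0.63], [-0.03, 0.63, -0.78]]
top 519.7065331115543 [324.09550439 203.70904123] [ 0.4431167  -0.11591174  1.56991882] [[0.02, -1.0, -0.01], [-1.0, -0.01, -0.06], [0.06, 0.01, -1.0]]
wrist 309.70691628693146 [316.41565138 202.53400818] [0.07096882 0.57385556 0.37250831] [[0.23, 0.97, -0.0], [0.94, -0.22, 0.26], [0.25, -0.06, -0.97]]
{'t': 0.15, 'q': array([ 6.79256829e+01,  1.18769517e+01,  8.83851378e+01,  3.87619366e-04,
        7.98400035e+01, -8.62412709e+00]), 'qvel': array([ 0.01142013, -0.21247378, -0.20719936, -0.04441766,  0.0042124 ,
       -0.04232041]), 'joint_torque': array([-4.54291649e-04, -3.83517981e+01, -2.92035753e+01, -2.83630043e-04,
        6.64186635e-03,  1.04006634e-05]), 'tcp_pos': array([0.13353128, 0.55864915, 0.20576081]), 'tool_rot': array([-1.79899119e+02, -1.56861103e-02,  1.66549727e+02]), 'wrist_force': array([-0.12945842,  0.19481961, -0.05194832]), 'moment': array([ 0.01757721, -0.0128031 ,  0.01100235]), 'grip_force': 0.0, 'gripper_width': 0.08512637551053638}
```

View pics/side0.png

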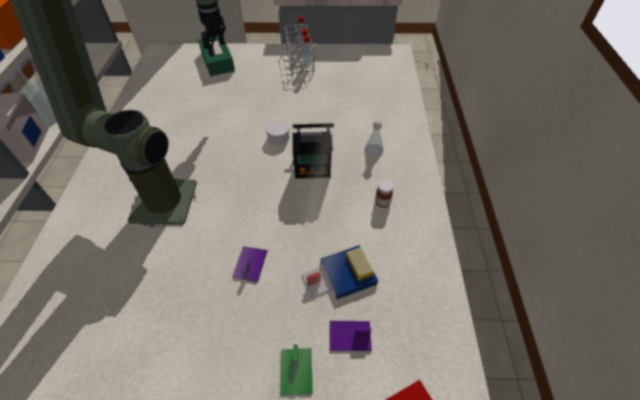

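View pics/top0.png

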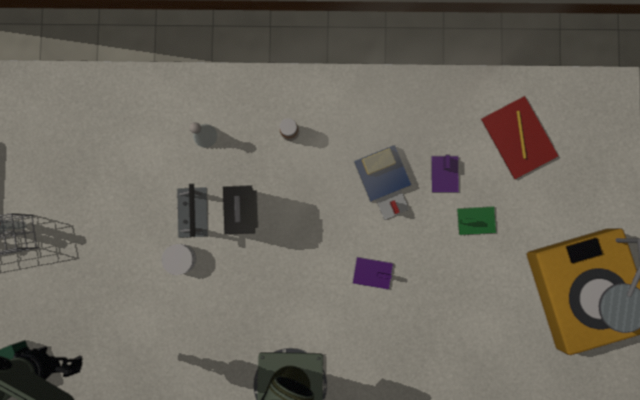

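Side: box around (312,150), its front facing the camera, with the bar behind it. The shim's red grip is at (313,278) and the riser at (349,272). Top: box (240,210), bar (193,210), shim grip (394,208). I'll enlarge these.

Run:
```python
from h import *
t=cv2.imread('pics/top0.png'); s=cv2.imread('pics/side0.png')
def c(im,x,y,w,h,k): return np.clip(1.8*cv2.resize(im[y:y+h,x:x+w],None,fx=k,fy=k,interpolation=cv2.INTER_CUBIC).astype(float),0,255).astype('u1')
A=c(t,170,165,100,75,4);B=c(t,340,140,100,75+10,4)[:300+40]
C=c(s,280,110,100,75,4);D=c(s,290,235,100,75,4)
B=c(t,340,145,100,75,4)
cv2.imwrite('pics/crop1.png',np.vstack([np.hstack([A,B]),np.hstack([C,D])]))
```

```text
(no output)
```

View pics/crop1.png

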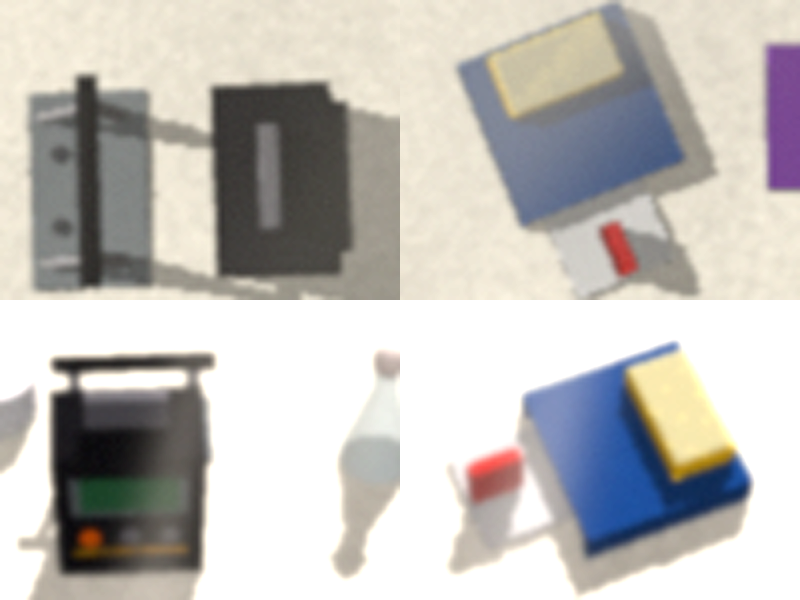

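Run:
```python
from h import *
np.set_printoptions(precision=4,suppress=True)
def T(x,y,z,ox,oy,n='top0'): return atz(n,x/4+ox-.375,y/4+oy-.375,z)
a=lambda x,y,z:T(x,y,z,170,165)
b=lambda x,y,z:T(x-400,y,z,340,145)
print('handle corners',*[a(x,y,.198) for x,y in [(257,123),(279,122),(258,229),(281,228)]])
print('rear top edge',a(212,87,.177),a(217,276,.177))
print('bar ends',a(86.5,75,.118),a(90,287,.118))
print('side bar ends',T(53,663-300,.11,280,110,'side0'),T(213,360,.11,280,110,'side0'))
print('side front bottom corners',T(62,572,0,280,110-75,'side0'),T(200,570,0,280,35,'side0'))
print('grip corners',*[b(x,y,.05) for x,y in [(603,228),(618,222),(637,268),(622,276)]])
print('side grip top',T(470-400,468-300,.05,290,235,'side0'),T(520-400,452-300,.05,290,235,'side0'))
print('blade',b(550,230,.008),b(575,297,.008),b(655,195,.008),b(665,235,.008))
print('riser',*[b(x,y,.025) for x,y in [(458,66),(615,3),(685,158),(523,225)]])
```

```text
handle corners [0.5467 0.143  0.198 ] [0.5476 0.1284 0.198 ] [0.4765 0.1405 0.198 ] [0.4773 0.1253 0.198 ]
rear top edge [0.5722 0.178  0.177 ] [0.4451 0.1712 0.177 ]
bar ends [0.585  0.2793 0.118 ] [0.4361 0.2722 0.118 ]
side bar ends [ 0.4616 -0.0776  0.11  ] [ 0.5854 -0.0723  0.11  ]
side front bottom corners [0.4491 0.1185 0.    ] [0.5743 0.1231 0.    ]
grip corners [ 0.5461 -0.2886  0.05  ] [ 0.5506 -0.2995  0.05  ] [ 0.5171 -0.3136  0.05  ] [ 0.5111 -0.3027  0.05  ]
side grip top [ 0.5145 -0.3078  0.05  ] [ 0.5498 -0.2942  0.05  ]
blade [ 0.5468 -0.2535  0.008 ] [ 0.4967 -0.2727  0.008 ] [ 0.5744 -0.3322  0.008 ] [ 0.5443 -0.3399  0.008 ]
riser [ 0.6676 -0.1822  0.025 ] [ 0.7167 -0.2991  0.025 ] [ 0.6009 -0.352   0.025 ] [ 0.5492 -0.232   0.025 ]
```

```bash
cat >> h.py <<'E'
np.set_printoptions(precision=4,suppress=True)
YB=2.7; HEEL=np.array([.5113,.1980,0.])   # box: heel when standing, direction of its edge
def Rt(yaw,th=0,yb=None):  # tool down with tool-x yaw, then leaned back th about box edge
    e=np.array([np.cos(np.radians(YB if yb is None else yb)),np.sin(np.radians(YB if yb is None else yb)),0])
    return R.from_rotvec(-th*e)*R.from_euler('z',yaw,degrees=True)*R.from_euler('x',180,degrees=True)
def boxpt(x,z,th,heel=None,y=0):
    h=HEEL if heel is None else heel; a=np.radians(YB)
    X=x*np.cos(th)+z*np.sin(th); Z=-x*np.sin(th)+z*np.cos(th)
    if th<0: X,Z=(x+.012)*np.cos(th)+z*np.sin(th)-.012, -(x+.012)*np.sin(th)+z*np.cos(th)
    return h+np.array([-np.sin(a)*X,np.cos(a)*X,Z])-y*np.array([np.cos(a),np.sin(a),0])
def cmd(): c=json.load(open('cmd.json')); return np.array(c['p']),R.from_quat(c['q'])
def setc(p,r): json.dump({'p':list(map(float,p)),'q':list(r.as_quat())},open('cmd.json','w'))
def plan(poses,g=-1,save=True):
    p0,r0=cmd()
    rows=[[g,*np.round(r0.inv().apply(np.array(p)-p0),4).tolist(),*np.round((r0.inv()*r).as_rotvec()/np.pi,4).tolist()] for p,r in poses]
    for w in rows: print(w)
    if save: setc(p0+r0.apply(rows[-1][1:4]), r0*R.from_rotvec(np.array(rows[-1][4:])*np.pi))
def st():
    s=state(); p,r=cmd(); e=(r.inv()*R.from_euler('xyz',s['tool_rot'],degrees=True)).as_rotvec()
    print('t %.2f'%s['t'],s['tcp_pos'],'err',s['tcp_pos']-p,'rot',np.degrees(e),'F',s['wrist_force'],'M',s['moment'],'w',s['gripper_width'],'q',s['q'])
E
python3 - <<'E'
from h import *
setc([.134,.559,.207],Rt(166.547)); st()
plan([([.3,.35,.33],Rt(175)),([.511,.135,.29],Rt(182.7,-.117))])
print(boxpt(-.04,.186,-.117),boxpt(-.04,.203,-.117))
E
```

```text
t 0.15 [0.1335 0.5586 0.2058] err [-0.0005 -0.0004 -0.0012] rot [ 0.1009  0.0157 -0.0027] F [-0.1295  0.1948 -0.0519] M [ 0.0176 -0.0128  0.011 ] w 0.08512637551053638 q [67.9257 11.877  88.3851  0.0004 79.84   -8.6241]
[-1, -0.2101, -0.1646, -0.123, 0.0, 0.0, -0.047]
[-1, -0.4653, -0.3247, -0.083, -0.037, 0.0052, -0.0896]
[0.5142 0.1365 0.1815] [0.5143 0.1346 0.1983]
```

>>> drive_tool([
  [[-1,-0.21,-0.165,-0.123,0,0,-0.047],[-1,-0.21,-0.165,-0.123,0,0,-0.047],[-1,-0.21,-0.165,-0.123,0,0,-0.047],[-1,-0.21,-0.165,-0.123,0,0,-0.047],[-1,-0.21,-0.165,-0.123,0,0,-0.047],[-1,-0.21,-0.165,-0.123,0,0,-0.047],[-1,-0.21,-0.165,-0.123,0,0,-0.047],[-1,-0.21,-0.165,-0.123,0,0,-0.047],[-1,-0.21,-0.165,-0.123,0,0,-0.047]],
])

```text
t: 0.9
tcp_pos: [0.3013, 0.349, 0.331]
tool_rot: [179.9, 0.1, 174.7]
wrist_force: [0.8, 0.0, -0.3]
gripper_width: 0.0854
grip_force: 0.0
```

```bash
sed -i 's/HEEL=np.array(\[.5113/HEEL=np.array([.5090/' h.py
python3 - <<'E'
from h import *
r0=Rt(166.547); setc(np.array([.134,.559,.207])+r0.apply([-.21,-.165,-.123]),r0*R.from_rotvec([0,0,-.047*np.pi])); st()
plan([([.511,.135,.29],Rt(182.7,-.117))])
E
```

```text
t 0.90 [0.3013 0.349  0.331 ] err [ 0.0015 -0.0007  0.001 ] rot [-0.1246 -0.1155  0.2582] F [ 0.8254  0.0482 -0.2586] M [-0.0124  0.0463 -0.0452] w 0.08536772807321734 q [ 38.4087  -6.63    93.0887   0.0108  93.3717 -46.3394]
[-1, -0.229, -0.1955, 0.04, -0.0372, 0.0025, -0.0427]
```

>>> drive_tool([
  [[-1,-0.229,-0.1955,0.04,-0.0372,0.0025,-0.0427],[-1,-0.229,-0.1955,0.04,-0.0372,0.0025,-0.0427],[-1,-0.229,-0.1955,0.04,-0.0372,0.0025,-0.0427],[-1,-0.229,-0.1955,0.04,-0.0372,0.0025,-0.0427],[-1,-0.229,-0.1955,0.04,-0.0372,0.0025,-0.0427],[-1,-0.229,-0.1955,0.04,-0.0372,0.0025,-0.0427],[-1,-0.229,-0.1955,0.04,-0.0372,0.0025,-0.0427],[-1,-0.229,-0.1955,0.04,-0.0372,0.0025,-0.0427],[-1,-0.229,-0.1955,0.04,-0.0372,0.0025,-0.0427],[-1,-0.229,-0.1955,0.04,-0.0372,0.0025,-0.0427]],
])

```text
t: 1.73
tcp_pos: [0.5101, 0.1358, 0.2875]
tool_rot: [173.2, -0.3, -177.3]
wrist_force: [-1.0, 0.6, 0.4]
gripper_width: 0.0853
grip_force: 0.0
```

Run:
```python
from h import *
st(); snap('wrist','w1')
im=cv2.imread('pics/w1.png')
P=[boxpt(-.04+dx,.203,-.117,y=dy) for dx in(-.007,.007) for dy in(-.035,.035)]
print(proj('w1',P), proj('w1',[boxpt(x,.168,-.117,y=y) for x in(-.08,0) for y in(-.065,.065)]))
im=np.clip(im*1.7,0,255).astype('u1')
for u,v in proj('w1',P): cv2.circle(im,(int(round(u)),int(round(v))),2,(0,0,255),1)
cv2.imwrite('pics/w1v.png',im)
```

```text
t 1.73 [0.5101 0.1358 0.2875] err [-0.0008  0.0008 -0.0025] rot [-0.0627  0.2609  0.0567] F [-1.0397  0.6238  0.447 ] M [-0.0397 -0.0112 -0.0585] w 0.08531994435688929 q [  1.0689   2.4305  89.5837   6.7611  88.4527 -91.8019]
[[295.4579 238.7016]
 [294.039  159.5774]
 [311.2524 238.7472]
 [310.9025 159.5054]] [[266.4396 253.0271]
 [261.3752 124.0717]
 [344.0709 253.2991]
 [346.9123 123.5   ]]
```

View pics/w1v.png

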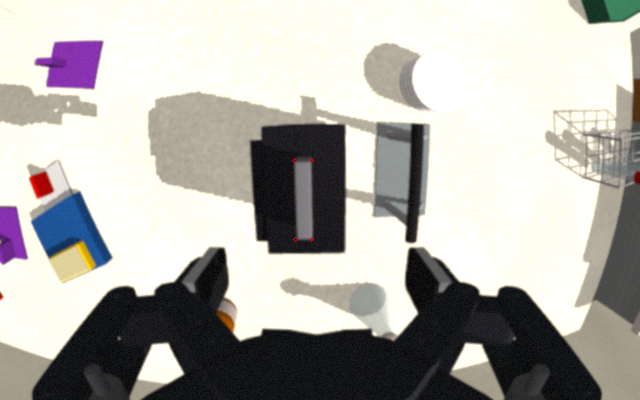

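The projected handle corners (red) fall right on the grey fin at (303,200), so the pose holds. Descending.

Run:
```python
from h import *
r=Rt(182.7,-.117)
plan([(boxpt(-.04,z,-.117)+[0.0008,-.0006,.0015],r) for z in (.21,.173)])
```

```text
[-1, -0.0018, -0.0116, 0.0824, 0.0, 0.0, 0.0]
[-1, -0.0018, -0.0116, 0.1194, 0.0, 0.0, 0.0]
```

>>> drive_tool([
  [[-1,-0.0018,-0.0116,0.03,0,0,0],[-1,-0.0018,-0.0116,0.055,0,0,0],[-1,-0.0018,-0.0116,0.08,0,0,0],[-1,-0.0018,-0.0116,0.095,0,0,0],[-1,-0.0018,-0.0116,0.107,0,0,0],[-1,-0.0018,-0.0116,0.115,0,0,0],[-1,-0.0018,-0.0116,0.1194,0,0,0],[-1,-0.0018,-0.0116,0.1194,0,0,0],[-1,-0.0018,-0.0116,0.1194,0,0,0]],
])

```text
t: 2.53
tcp_pos: [0.5129, 0.1381, 0.1706]
tool_rot: [173.3, 0.1, -177.3]
wrist_force: [1.1, -1.0, -0.3]
gripper_width: 0.0853
grip_force: 0.0
```

>>> drive_tool([
  [[1,0,0,0,0,0,0],[1,0,0,0,0,0,0],[1,0,0,0,0,0,0],[1,0,0,0,0,0,0],[1,0,0,0,0,0,0],[1,0,0,0,0,0,0],[1,0,0,0,0,0,0],[1,0,0,0,0,0,0]],
], newtons=50)

```text
t: 3.2
tcp_pos: [0.5126, 0.1379, 0.1701]
tool_rot: [173.3, 0.0, -177.3]
wrist_force: [-0.5, 0.8, 1.9]
gripper_width: 0.0115
grip_force: 48.8
```

Run:
```python
from h import *
st(); print(boxpt(-.04,.172,-.117)); 
p,r=cmd()
ths=np.linspace(-.117,.26,11)[1:]
plan([(boxpt(-.04,.173,t)+[.0008,-.0006,.0015],Rt(182.7,t)) for t in ths],g=1)
```

```text
t 3.20 [0.5126 0.1379 0.1701] err [-0.      0.0004  0.0001] rot [-0.0238 -0.0271 -0.012 ] F [-0.4566  0.8017  1.9059] M [0.1504 0.0875 0.112 ] w 0.011492319615001498 q [  1.3149   7.6653  97.969    6.98    74.6112 -93.2662]
[0.5118 0.1382 0.1676]
[1, 0.0, 0.0065, -0.0009, 0.012, 0.0, 0.0]
[1, 0.0, 0.0131, -0.0016, 0.024, 0.0, 0.0]
[1, 0.0, 0.0197, -0.002, 0.036, 0.0, 0.0]
[1, 0.0, 0.0263, -0.0026, 0.048, 0.0, 0.0]
[1, 0.0, 0.033, -0.003, 0.06, 0.0, 0.0]
[1, 0.0, 0.0397, -0.0032, 0.072, 0.0, 0.0]
[1, 0.0, 0.0464, -0.003, 0.084, 0.0, 0.0]
[1, 0.0, 0.0531, -0.0027, 0.096, 0.0, 0.0]
[1, 0.0, 0.0598, -0.002, 0.108, 0.0, 0.0]
[1, 0.0, 0.0664, -0.0012, 0.12, 0.0, 0.0]
```

>>> drive_tool([
  [[1,0,0.0065,-0.0009,0.012,0,0],[1,0,0.0131,-0.0016,0.024,0,0],[1,0,0.0197,-0.002,0.036,0,0],[1,0,0.0263,-0.0026,0.048,0,0],[1,0,0.033,-0.003,0.06,0,0],[1,0,0.0397,-0.0032,0.072,0,0],[1,0,0.0464,-0.003,0.084,0,0],[1,0,0.0531,-0.0027,0.096,0,0],[1,0,0.0598,-0.002,0.108,0,0],[1,0,0.0664,-0.0012,0.12,0,0]],
])

```text
t: 4.03
tcp_pos: [0.509, 0.2035, 0.179]
tool_rot: [-165.0, -0.0, -177.3]
wrist_force: [-1.1, -1.1, 0.6]
gripper_width: 0.0118
grip_force: 49.5
```

Run:
```python
from h import *
st()
ths=np.linspace(.26,.53,11)[1:]
plan([(boxpt(-.04,.173,t)+[.0008,-.0006,.0015],Rt(182.7,t)) for t in ths],g=1)
```

```text
t 4.03 [0.509  0.2035 0.179 ] err [-0.0005  0.0003  0.    ] rot [0.1468 0.0243 0.0069] F [-1.1391 -1.1268  0.6212] M [ 0.0293  0.2282 -0.0312] w 0.011802405151585394 q [ 21.5202  14.7704  89.5435 -14.3942  80.9516 -68.2393]
[1, 0.0, 0.0047, -0.001, 0.0086, 0.0, 0.0]
[1, 0.0, 0.0094, -0.0019, 0.0172, 0.0, 0.0]
[1, 0.0, 0.0141, -0.0026, 0.0258, 0.0, 0.0]
[1, 0.0, 0.0189, -0.0033, 0.0344, 0.0, 0.0]
[1, 0.0, 0.0237, -0.0038, 0.043, 0.0, 0.0]
[1, 0.0, 0.0284, -0.0041, 0.0516, 0.0, 0.0]
[1, 0.0, 0.0332, -0.0044, 0.0602, 0.0, 0.0]
[1, 0.0, 0.038, -0.0045, 0.0688, 0.0, 0.0]
[1, 0.0, 0.0428, -0.0045, 0.0774, 0.0, 0.0]
[1, 0.0, 0.0476, -0.0044, 0.086, 0.0, 0.0]
```

Smooth so far; forces are tiny.

>>> drive_tool([
  [[1,0,0.0047,-0.001,0.0086,0,0],[1,0,0.0094,-0.0019,0.0172,0,0],[1,0,0.0141,-0.0026,0.0258,0,0],[1,0,0.0189,-0.0033,0.0344,0,0],[1,0,0.0237,-0.0038,0.043,0,0],[1,0,0.0284,-0.0041,0.0516,0,0],[1,0,0.0332,-0.0044,0.0602,0,0],[1,0,0.038,-0.0045,0.0688,0,0],[1,0,0.0428,-0.0045,0.0774,0,0],[1,0,0.0476,-0.0044,0.086,0,0]],
])

```text
t: 4.87
tcp_pos: [0.5071, 0.2515, 0.171]
tool_rot: [-149.5, 0.0, -177.3]
wrist_force: [-2.3, 1.9, 4.5]
gripper_width: 0.0121
grip_force: 50.0
```

Run:
```python
from h import *
st()
plan([(boxpt(-.04,.173,t)+[.0008,-.0006,.0015],Rt(182.7,t)) for t in (.545,.56,.575)],g=1,save=False)
```

```text
t 4.87 [0.5071 0.2515 0.171 ] err [-0.0002  0.0012 -0.0001] rot [ 0.096  -0.036   0.0142] F [-2.3481  1.9262  4.5171] M [ 0.1535  0.3985 -0.2322] w 0.012073390459426406 q [ 32.8039  25.3991  80.7296 -26.0413  90.2496 -56.1967]
[1, 0.0, 0.0026, -0.0005, 0.0047, 0.0, 0.0]
[1, 0.0, 0.0052, -0.0011, 0.0095, 0.0, 0.0]
[1, 0.0, 0.0078, -0.0016, 0.0143, 0.0, 0.0]
```

>>> drive_tool([
  [[1,0,0.0013,-0.0003,0.0024,0,0],[1,0,0.0026,-0.0005,0.0047,0,0],[1,0,0.0039,-0.0008,0.0071,0,0],[1,0,0.0052,-0.0011,0.0095,0,0],[1,0,0.0052,-0.0011,0.0095,0,0]],
])

```text
t: 5.28
tcp_pos: [0.5068, 0.2569, 0.1691]
tool_rot: [-147.9, 0.0, -177.3]
wrist_force: [-2.1, 2.3, 5.0]
gripper_width: 0.0117
grip_force: 50.1
```

Run:
```python
from h import *
plan([(boxpt(-.04,.173,.56)+[.0008,-.0006,.0015],Rt(182.7,.56))],g=1)
st()
```

```text
[1, 0.0, 0.0052, -0.0011, 0.0095, 0.0, 0.0]
t 5.28 [0.5068 0.2569 0.1691] err [-0.0003  0.0016 -0.0002] rot [ 0.0231 -0.039  -0.0236] F [-2.1142  2.3406  5.0152] M [ 0.1053  0.3993 -0.2584] w 0.0116622456345196 q [ 33.8432  26.7417  79.6688 -27.0902  91.3638 -55.236 ]
```

>>> drive_tool([
  [[1,0,0.0013,-0.0003,0.0024,0,0],[1,0,0.0026,-0.0006,0.0048,0,0],[1,0,0.0035,-0.0008,0.0064,0,0],[1,0,0.0035,-0.0008,0.0064,0,0]],
])

```text
t: 5.62
tcp_pos: [0.5068, 0.2585, 0.1687]
tool_rot: [-146.5, 0.0, -177.3]
wrist_force: [-3.0, -0.2, 7.2]
gripper_width: 0.0117
grip_force: 50.0
```

Contact with the bar (y stopped advancing, force reversed). Releasing.

>>> drive_tool([
  [[0.5,0,0,0,0,0,0],[0.3,0,0,0,0,0,0],[0,0,0,0,0,0,0],[-0.5,0,0,0,0,0,0],[-1,0,0,0,0,0,0],[-1,0,0,0,0,0,0],[-1,0,0,-0.02,0,0,0],[-1,0,0,-0.05,0,0,0],[-1,0,0,-0.08,0,0,0],[-1,0,0,-0.11,0,0,0]],
])

```text
t: 6.45
tcp_pos: [0.5037, 0.3194, 0.2606]
tool_rot: [-146.7, -0.0, -177.3]
wrist_force: [1.1, 0.1, 0.1]
gripper_width: 0.0855
grip_force: 0.0
```

Run:
```python
from h import *
p,r=cmd(); p=p+r.apply([0,.0035,-.0008]); r=r*R.from_rotvec([.0064*np.pi,0,0]); p=p+r.apply([0,0,-.11]); setc(p,r)
st(); snap('side','s2'); snap('top','t2')
def c(n,x,y,w,h,k): return np.clip(1.8*cv2.resize(cv2.imread(n)[y:y+h,x:x+w],None,fx=k,fy=k,interpolation=cv2.INTER_CUBIC).astype(float),0,255).astype('u1')
cv2.imwrite('pics/crop2.png',np.vstack([c('pics/t2.png',160,165,120,75,5),c('pics/s2.png',270,105,120,75,5)][:1]+[c('pics/s2.png',270,110,120,45,5)]))
# model front points at theta
for th in (.55,.57,.59): print(th,*[proj('s2',boxpt(-.08,z,th,y=y)).round(1) for z in(.008,.168) for y in(-.065,.065)])
plan([([.507,.20,.30],Rt(100)),([.505,-.1,.28],Rt(22))])
```

```text
t 6.45 [0.5037 0.3194 0.2606] err [-0.0004  0.0005  0.0005] rot [0.0288 0.0433 0.0001] F [1.0582 0.0765 0.1372] M [ 0.2906 -0.0129 -0.0176] w 0.0855114507070951 q [ 38.6337  28.0111  67.1859 -27.2383 104.2068 -56.267 ]
0.55 [[330.6 164.9]] [[294.  165.8]] [[330.1 119.3]] [[292.  120.2]]
0.57 [[330.5 164.5]] [[294.  165.3]] [[330.1 118.7]] [[292.1 119.6]]
0.59 [[330.5 164. ]] [[294.  164.8]] [[330.  118.1]] [[292.1 119. ]]
[-1, 0.0027, -0.1213, 0.0319, -0.1511, 0.133, 0.4455]
[-1, 0.0188, -0.3609, 0.2128, -0.0436, 0.2563, 0.8588]
```

View pics/crop2.png

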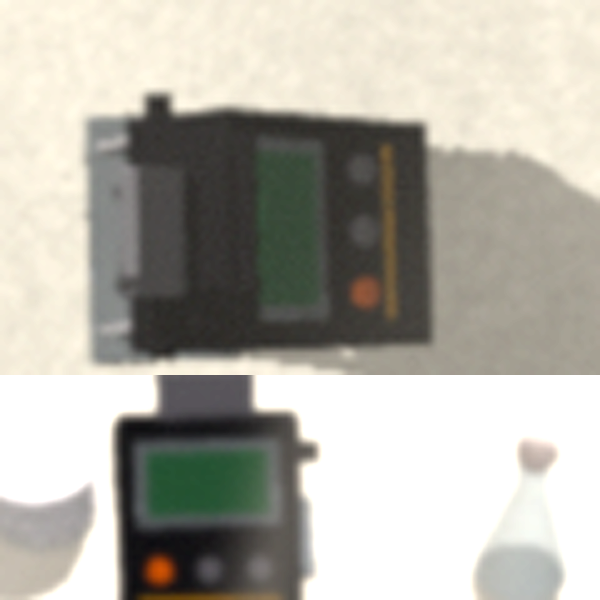

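Box leans on the bar (green window at top view (290,230); front top corners in side view at about (294,118) and (330,118), matching a lean of about 0.57). On to the shim.

Run:
```python
from h import *
for th in (.55,.57,.59): print(th,proj('t2',[boxpt(-.08,.008,th,y=y) for y in(-.065,.065)]).round(1).tolist())
c=cmd()
p,r=c; r=r*R.from_rotvec([-.6/1,0,0]) if 0 else r
plan([([.507,.16,.31],Rt(130))])
plan([([.505,-.11,.30],Rt(65))])
plan([([.512,-.309,.20],Rt(22))])
```

```text
0.55 [[245.6, 189.1], [246.6, 233.3]]
0.57 [[245.2, 189.1], [246.2, 233.3]]
0.59 [[244.8, 189.1], [245.8, 233.4]]
[-1, 0.0992, -0.2403, -0.03, 0.0, 0.0, -0.6]
[-1, -0.2055, -0.1751, 0.01, 0.0, 0.0, 0.3611]
[-1, -0.1774, 0.0905, 0.1, 0.0, -0.0, 0.2389]
```

Run:
```python
from h import *
s=state(); setc(s['tcp_pos']+[.0004,-.0005,-.0005],R.from_euler('xyz',s['tool_rot'],degrees=True))
plan([([.507,.16,.31],Rt(130))])
plan([([.505,-.11,.30],Rt(65))])
plan([([.512,-.309,.20],Rt(22))])
```

```text
[-1, 0.0068, -0.1606, 0.0499, -0.1681, 0.0868, 0.2843]
[-1, -0.2055, -0.1751, 0.0099, 0.0, -0.0, 0.3611]
[-1, -0.1775, 0.0905, 0.1, -0.0, -0.0, 0.2389]
```

>>> drive_tool([
  [[-1,0.0068,-0.1606,0.0499,-0.1681,0.0868,0.2843],[-1,0.0068,-0.1606,0.0499,-0.1681,0.0868,0.2843],[-1,0.0068,-0.1606,0.0499,-0.1681,0.0868,0.2843],[-1,0.0068,-0.1606,0.0499,-0.1681,0.0868,0.2843],[-1,0.0068,-0.1606,0.0499,-0.1681,0.0868,0.2843],[-1,0.0068,-0.1606,0.0499,-0.1681,0.0868,0.2843],[-1,0.0068,-0.1606,0.0499,-0.1681,0.0868,0.2843],[-1,0.0068,-0.1606,0.0499,-0.1681,0.0868,0.2843],[-1,0.0068,-0.1606,0.0499,-0.1681,0.0868,0.2843],[-1,0.0068,-0.1606,0.0499,-0.1681,0.0868,0.2843]],
])

```text
t: 7.38
tcp_pos: [0.5041, 0.1553, 0.3058]
tool_rot: [-179.4, -0.0, 129.6]
wrist_force: [0.0, -0.8, -0.1]
gripper_width: 0.0855
grip_force: 0.0
```

>>> drive_tool([
  [[-1,-0.2055,-0.1751,0.01,0,0,0.3611],[-1,-0.2055,-0.1751,0.01,0,0,0.3611],[-1,-0.2055,-0.1751,0.01,0,0,0.3611],[-1,-0.2055,-0.1751,0.01,0,0,0.3611],[-1,-0.2055,-0.1751,0.01,0,0,0.3611],[-1,-0.2055,-0.1751,0.01,0,0,0.3611],[-1,-0.2055,-0.1751,0.01,0,0,0.3611],[-1,-0.2055,-0.1751,0.01,0,0,0.3611],[-1,-0.2055,-0.1751,0.01,0,0,0.3611],[-1,-0.2055,-0.1751,0.01,0,0,0.3611]],
])

```text
t: 8.22
tcp_pos: [0.5016, -0.1131, 0.2969]
tool_rot: [-179.6, 0.6, 64.8]
wrist_force: [-0.1, 1.1, -0.1]
gripper_width: 0.085
grip_force: 0.0
```

>>> drive_tool([
  [[-1,-0.1775,0.0905,0.1,0,0,0.2389],[-1,-0.1775,0.0905,0.1,0,0,0.2389],[-1,-0.1775,0.0905,0.1,0,0,0.2389],[-1,-0.1775,0.0905,0.1,0,0,0.2389],[-1,-0.1775,0.0905,0.1,0,0,0.2389],[-1,-0.1775,0.0905,0.1,0,0,0.2389],[-1,-0.1775,0.0905,0.1,0,0,0.2389],[-1,-0.1775,0.0905,0.1,0,0,0.2389],[-1,-0.1775,0.0905,0.1,0,0,0.2389],[-1,-0.1775,0.0905,0.1,0,0,0.2389]],
])

```text
t: 9.05
tcp_pos: [0.5085, -0.3112, 0.2002]
tool_rot: [179.8, 0.6, 22.1]
wrist_force: [-0.0, 0.5, -0.1]
gripper_width: 0.0856
grip_force: 0.0
```

Run:
```python
from h import *
st(); snap('wrist','w3')
im=np.clip(cv2.imread('pics/w3.png')*1.7,0,255).astype('u1')
a=np.radians(22);ux=np.array([np.cos(a),np.sin(a),0]);uy=np.array([-np.sin(a),np.cos(a),0])
G=np.array([.5312,-.3011,0])
P=[G+dx*ux+dy*uy+[0,0,.05] for dx in(-.02,.02) for dy in(-.006,.006)]+[G+dx*ux+dy*uy+[0,0,.008] for dx in(-.023,) for dy in(-.04,.04)]
q=proj('w3',P);print(q.round(1).tolist())
for u,v in q: cv2.circle(im,(int(round(u)),int(round(v))),3,(0,255,0),1)
cv2.imwrite('pics/w3v.png',im)
```

```text
t 9.05 [ 0.5085 -0.3112  0.2002] err [-0.0035 -0.0022  0.0002] rot [-0.2262 -0.5684 -0.1345] F [-0.0486  0.4612 -0.0753] M [0.0251 0.0329 0.0024] w 0.0855771618218666 q [-39.4326  14.788   85.5028  -0.6114  79.7875  28.5419]
[[320.1, 179.2], [308.6, 179.2], [320.4, 140.8], [308.6, 140.8], [348.4, 174.9], [280.6, 174.7]]
```

View pics/w3v.png

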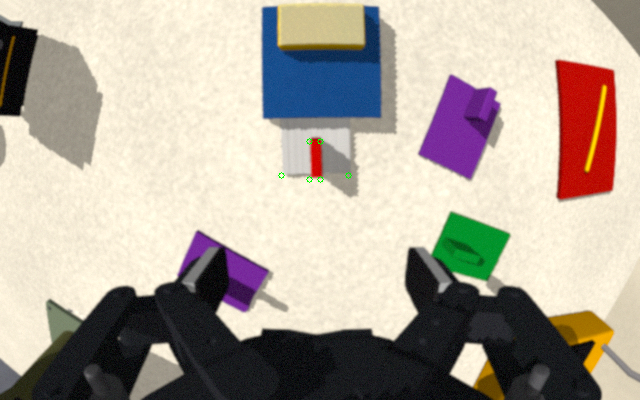

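Red fin top spans about (310–322, 138–177), roughly 2 mm from my projection; correcting by that and descending.

Run:
```python
from h import *
s=state(); setc(s['tcp_pos'],R.from_euler('xyz',s['tool_rot'],degrees=True))
G=np.array([.533,-.3021,0]); r=Rt(22)
plan([(G+[0,0,z],r) for z in (.1,.0175)])
u=np.array([np.cos(np.radians(22)),np.sin(np.radians(22)),0])
plan([(G+[0,0,.0175]-u*d,r) for d in (.02,.04,.06,.08)],g=1)
plan([(G+[0,0,.12]-u*.08,r)],g=1)
```

```text
[-1, 0.0271, 0.0003, 0.1001, 0.0013, 0.0031, 0.0006]
[-1, 0.0279, 0.0, 0.1826, 0.0013, 0.0031, 0.0006]
[1, -0.02, 0.0, -0.0, -0.0, 0.0, 0.0]
[1, -0.04, -0.0, -0.0, -0.0, 0.0, 0.0]
[1, -0.06, -0.0, -0.0, -0.0, 0.0, 0.0]
[1, -0.08, -0.0, -0.0, -0.0, 0.0, 0.0]
[1, 0.0, -0.0, -0.1025, -0.0, 0.0, 0.0]
```

>>> drive_tool([
  [[-1,0.0275,0,0.04,0.0013,0.003,0.0006],[-1,0.0275,0,0.08,0.0013,0.003,0.0006],[-1,0.0275,0,0.115,0.0013,0.003,0.0006],[-1,0.0279,0,0.14,0.0013,0.003,0.0006],[-1,0.0279,0,0.16,0.0013,0.003,0.0006],[-1,0.0279,0,0.173,0.0013,0.003,0.0006],[-1,0.0279,0,0.18,0.0013,0.003,0.0006],[-1,0.0279,0,0.1826,0.0013,0.003,0.0006],[-1,0.0279,0,0.1826,0.0013,0.003,0.0006]],
])

```text
t: 9.85
tcp_pos: [0.5327, -0.3034, 0.0171]
tool_rot: [-180.0, 0.0, 21.8]
wrist_force: [-0.1, 0.0, 0.2]
gripper_width: 0.0856
grip_force: 0.0
```

>>> drive_tool([
  [[1,0,0,0,0,0,0],[1,0,0,0,0,0,0],[1,0,0,0,0,0,0],[1,0,0,0,0,0,0],[1,0,0,0,0,0,0],[1,0,0,0,0,0,0],[1,0,0,0,0,0,0],[1,0,0,0,0,0,0]],
], newtons=40)

```text
t: 10.52
tcp_pos: [0.5321, -0.3034, 0.0167]
tool_rot: [-179.9, 0.1, 21.8]
wrist_force: [-0.6, 1.4, 3.3]
gripper_width: 0.0105
grip_force: 40.5
```

>>> drive_tool([
  [[1,-0.01,0,-0.001,0,0,0],[1,-0.02,0,-0.001,0,0,0],[1,-0.03,0,-0.001,0,0,0],[1,-0.045,0,-0.001,0,0,0],[1,-0.06,0,-0.001,0,0,0],[1,-0.075,0,-0.001,0,0,0],[1,-0.085,0,-0.001,0,0,0],[1,-0.085,0,-0.02,0,0,0],[1,-0.085,0,-0.05,0,0,0],[1,-0.085,0,-0.085,0,0,0]],
])

```text
t: 11.35
tcp_pos: [0.4499, -0.3335, 0.0995]
tool_rot: [-179.6, 0.2, 21.7]
wrist_force: [0.3, 1.0, -1.8]
gripper_width: 0.0108
grip_force: 39.9
```

Run:
```python
from h import *
s=state(); setc(s['tcp_pos'],R.from_euler('xyz',s['tool_rot'],degrees=True)); st()
# plate: TCP is at grip centre; tip 87 mm ahead. Box approach: tip at X=-.14 then in
a=np.radians(92.7);f=np.array([np.cos(a),np.sin(a),0])
print('tip target',HEEL-f*.043)
T=lambda X,z: HEEL+f*(X-.087)+[0,0,z]
plan([(T(-.20,.10),Rt(92.7))])
plan([(T(-.20,z),Rt(92.7)) for z in (.06,.02)],g=1)
```

```text
t 11.35 [ 0.4499 -0.3335  0.0995] err [0. 0. 0.] rot [0. 0. 0.] F [ 0.3113  0.9517 -1.8377] M [-0.053  -0.0223 -0.016 ] w 0.01079312999881523 q [-45.3793  16.7243  95.8052  -0.0499  67.9659  22.9589]
tip target [0.511 0.155 0.   ]
[-1, 0.158, -0.2007, 0.0004, -0.0029, -0.0004, -0.3945]
[1, -0.0, -0.0, 0.04, -0.0, 0.0, -0.0]
[1, -0.0, -0.0, 0.08, -0.0, 0.0, -0.0]
```

>>> drive_tool([
  [[1,0.016,-0.02,-0.03,-0.0003,0,-0.036],[1,0.032,-0.04,-0.03,-0.0006,0,-0.073],[1,0.048,-0.06,-0.03,-0.0009,0,-0.11],[1,0.064,-0.081,-0.03,-0.0012,0,-0.147],[1,0.08,-0.101,-0.03,-0.0015,0,-0.184],[1,0.096,-0.121,-0.03,-0.0018,0,-0.221],[1,0.112,-0.141,-0.03,-0.0021,0,-0.258],[1,0.127,-0.161,-0.02,-0.0024,0,-0.295],[1,0.143,-0.181,-0.01,-0.0027,0,-0.332],[1,0.158,-0.2007,0,-0.0029,-0.0004,-0.369]],
])

```text
t: 12.18
tcp_pos: [0.5251, -0.0893, 0.1012]
tool_rot: [179.7, 0.3, 88.5]
wrist_force: [0.4, -0.0, -2.1]
gripper_width: 0.011
grip_force: 39.9
```

```bash
cat >> h.py <<'E'
def sync(): s=state(); setc(s['tcp_pos'],R.from_euler('xyz',s['tool_rot'],degrees=True)); st()
F=np.array([np.cos(np.radians(92.7)),np.sin(np.radians(92.7)),0])
T=lambda X,z: HEEL+F*(X-.087)+[0,0,z]
E
python3 - <<'E'
from h import *
sync()
plan([(T(-.14,.08),Rt(92.7)),(T(-.14,.05),Rt(92.7)),(T(-.14,.025),Rt(92.7))],g=1)
E
```

```text
t 12.18 [ 0.5251 -0.0893  0.1012] err [0. 0. 0.] rot [-0.  0.  0.] F [ 0.3966 -0.0406 -2.1251] M [-0.0717 -0.0166  0.017 ] w 0.011014262037392406 q [-18.8427  12.9679 100.3667  -0.2139  66.2869 -17.234 ]
[1, 0.0605, -0.0071, 0.0209, 0.0016, 0.0017, -0.0235]
[1, 0.0607, -0.0073, 0.0509, 0.0016, 0.0017, -0.0235]
[1, 0.0608, -0.0074, 0.0759, 0.0016, 0.0017, -0.0235]
```

>>> drive_tool([
  [[1,0.02,-0.003,0,0.0016,0.0017,-0.0235],[1,0.04,-0.006,0.01,0.0016,0.0017,-0.0235],[1,0.06,-0.007,0.021,0.0016,0.0017,-0.0235],[1,0.0607,-0.0073,0.04,0.0016,0.0017,-0.0235],[1,0.0607,-0.0073,0.06,0.0016,0.0017,-0.0235],[1,0.0608,-0.0074,0.072,0.0016,0.0017,-0.0235],[1,0.0608,-0.0074,0.0759,0.0016,0.0017,-0.0235],[1,0.0608,-0.0074,0.0759,0.0016,0.0017,-0.0235]],
])

```text
t: 12.85
tcp_pos: [0.5188, -0.0295, 0.024]
tool_rot: [-179.8, -0.1, 92.4]
wrist_force: [-0.2, -0.2, -2.7]
gripper_width: 0.011
grip_force: 39.9
```

Run:
```python
from h import *
sync(); snap('wrist','w4'); snap('top','t4')
P=[T(-.14,.012)+F*.087+s*.04*np.array([F[1],-F[0],0]) for s in(-1,1)]+[boxpt(-.08,.008,.57,y=y) for y in(-.065,.065)]
im=np.clip(cv2.imread('pics/w4.png')*1.7,0,255).astype('u1')
for u,v in proj('w4',P): cv2.circle(im,(int(round(u)),int(round(v))),3,(0,255,0),1)
t=cv2.imread('pics/t4.png'); print(proj('w4',P).round(1).tolist(),proj('t4',P).round(1).tolist())
t=np.clip(1.8*cv2.resize(t[170:250,220:320],(800,640),interpolation=cv2.INTER_CUBIC).astype(float),0,255)[:300]
cv2.imwrite('pics/w4v.png',im[:330])
```

```text
t 12.85 [ 0.5188 -0.0295  0.024 ] err [0. 0. 0.] rot [0. 0. 0.] F [-0.2051 -0.2369 -2.6615] M [-0.0848  0.0109  0.0207] w 0.010994589702094534 q [-12.8088  18.5236 104.2492   0.0045  57.4307 -15.1812]
[[246.2, 84.8], [384.8, 84.0], [441.1, -56.9], [188.0, -54.8]] [[273.6, 224.2], [273.0, 197.7], [245.2, 189.1], [246.2, 233.3]]
```

View pics/w4v.png

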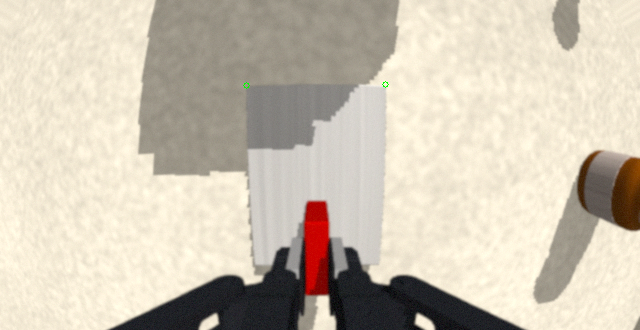

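Blade tip corners (246,85) and (385,85) fall exactly on the prediction. Slide in.

Run:
```python
from h import *
plan([(T(-.043,.0245),Rt(92.7)),(T(-.043,.0162),Rt(92.7))],g=1)
```

```text
[1, 0.0978, 0.0003, -0.0004, -0.0011, -0.0003, -0.0018]
[1, 0.0977, 0.0004, 0.0079, -0.0011, -0.0003, -0.0018]
```

>>> drive_tool([
  [[1,0.015,0,0,-0.001,0,-0.0018],[1,0.035,0,0,-0.001,0,-0.0018],[1,0.055,0,0,-0.001,0,-0.0018],[1,0.075,0,0,-0.001,0,-0.0018],[1,0.09,0,0,-0.001,0,-0.0018],[1,0.0977,0,0,-0.001,0,-0.0018],[1,0.0977,0,0.003,-0.001,0,-0.0018],[1,0.0977,0,0.005,-0.001,0,-0.0018],[1,0.0977,0,0.0065,-0.001,0,-0.0018],[1,0.0977,0,0.0075,-0.001,0,-0.0018]],
])

```text
t: 13.78
tcp_pos: [0.5163, 0.0674, 0.0175]
tool_rot: [179.9, 0.0, 92.7]
wrist_force: [-0.4, -0.3, -1.8]
gripper_width: 0.0106
grip_force: 40.0
```

>>> drive_tool([
  [[1,0,0,0.0005,0,0,0],[1,0,0,0.0005,0,0,0],[0.5,0,0,0.0005,0,0,0],[-0.3,0,0,0.0005,0,0,0],[-0.3,0,0,0.0005,0,0,0],[-0.3,0,0,0.0005,0,0,0],[-0.3,0,0,0.0005,0,0,0],[-0.3,0,0,0.0005,0,0,0]],
])

```text
t: 14.45
tcp_pos: [0.5163, 0.0685, 0.0173]
tool_rot: [179.8, -0.0, 92.7]
wrist_force: [-0.0, -0.0, -1.1]
gripper_width: 0.0554
grip_force: 0.0
```

Run:
```python
from h import *
sync()
p=state()['tcp_pos']; 
plan([(p-F*.04+[0,0,.06],Rt(92.7)),(p-F*.1+[0,0,.26],Rt(92.7))])
```

```text
t 14.45 [0.5163 0.0685 0.0173] err [0. 0. 0.] rot [0. 0. 0.] F [-0.0085 -0.0003 -1.0663] M [ 0.0081 -0.0172 -0.0584] w 0.055448297014431235 q [ -1.993   19.0523 104.5438   0.0338  56.2333  -4.7588]
[-1, -0.04, 0.0001, -0.06, 0.001, -0.0001, 0.0003]
[-1, -0.0999, 0.0007, -0.26, 0.001, -0.0001, 0.0003]
```

>>> drive_tool([
  [[-0.5,-0.005,0,-0.01,0,0,0],[-0.5,-0.02,0,-0.03,0,0,0],[-0.7,-0.04,0,-0.06,0,0,0],[-1,-0.055,0,-0.09,0,0,0],[-1,-0.07,0,-0.12,0,0,0],[-1,-0.08,0,-0.155,0,0,0],[-1,-0.09,0,-0.19,0,0,0],[-1,-0.1,0,-0.225,0,0,0],[-1,-0.1,0,-0.26,0,0,0],[-1,-0.1,0,-0.26,0,0,0]],
])

```text
t: 15.28
tcp_pos: [0.5247, -0.0335, 0.2873]
tool_rot: [178.9, 0.3, 92.7]
wrist_force: [2.4, -0.9, 0.3]
gripper_width: 0.0851
grip_force: 0.0
```

Run:
```python
from h import *
sync(); snap('top','t5'); snap('side','s5')
def c(n,x,y,w,h,k): return np.clip(1.8*cv2.resize(cv2.imread(n)[y:y+h,x:x+w],None,fx=k,fy=k,interpolation=cv2.INTER_CUBIC).astype(float),0,255).astype('u1')
cv2.imwrite('pics/crop5.png',np.vstack([c('pics/t5.png',170,170,130,70,6)[:, :780],c('pics/s5.png',260,115,130,29+0,6)]))
plan([([.51,.17,.33],Rt(140,.25))])
plan([(boxpt(-.04,.172+.11,.57),Rt(182.7,.57))])
```

```text
t 15.28 [ 0.5247 -0.0335  0.2873] err [0. 0. 0.] rot [0. 0. 0.] F [ 2.4177 -0.8891  0.3435] M [-0.0042  0.0214  0.0016] w 0.08509878956027385 q [-13.1217   1.9495  89.8311   0.048   87.0863 -15.7991]
[-1, 0.2038, -0.0044, -0.0437, 0.038, -0.0711, -0.2623]
[-1, 0.1079, 0.1174, 0.0326, 0.0971, -0.038, -0.2352]
```

View pics/crop5.png

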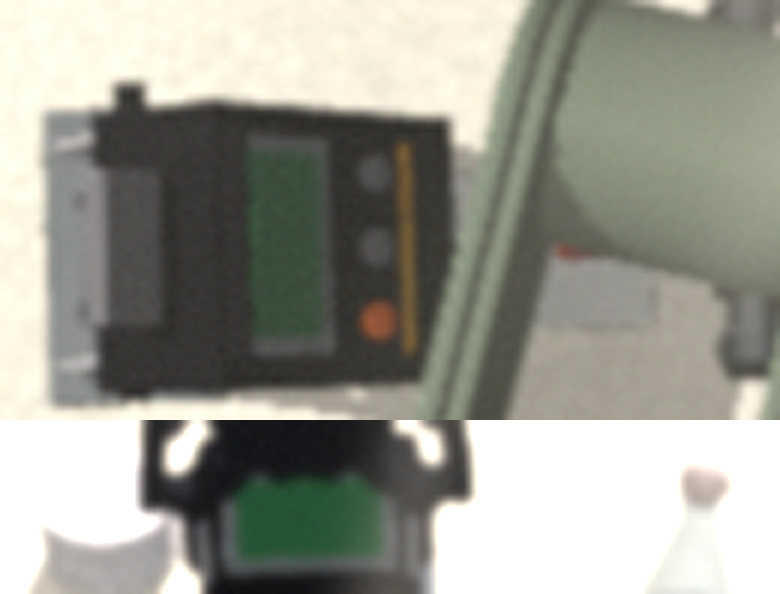

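Box still leaning; blade's rear corner at crop (658,325), in line with the box. Going back to the handle.

>>> drive_tool([
  [[-1,0.0255,-0.0005,-0.02,0.0048,-0.0089,-0.0328],[-1,0.051,-0.001,-0.04,0.0095,-0.0178,-0.0656],[-1,0.0764,-0.0016,-0.0437,0.0142,-0.0267,-0.0984],[-1,0.1019,-0.0022,-0.0437,0.019,-0.0355,-0.1312],[-1,0.1274,-0.0028,-0.0437,0.0238,-0.0444,-0.164],[-1,0.1529,-0.0033,-0.0437,0.0285,-0.0533,-0.1967],[-1,0.1783,-0.0038,-0.0437,0.0333,-0.0622,-0.2295],[-1,0.2038,-0.0044,-0.0437,0.038,-0.0711,-0.2623],[-1,0.2038,-0.0044,-0.0437,0.038,-0.0711,-0.2623],[-1,0.2038,-0.0044,-0.0437,0.038,-0.0711,-0.2623]],
])

```text
t: 16.22
tcp_pos: [0.5045, 0.1731, 0.3187]
tool_rot: [-168.7, 8.6, 141.2]
wrist_force: [0.7, -0.3, 0.1]
gripper_width: 0.0852
grip_force: 0.0
```

Run:
```python
from h import *
for X in (-.153,-.158): print(proj('t5',HEEL+F*X+[0,0,.008]-.04*np.array([F[1],-F[0],0])))
sync()
plan([(boxpt(-.04,.172+.11,.57)+[0,0,.02],Rt(182.7,.57))])
```

```text
[[278.0999 224.133 ]]
[[279.7599 224.0794]]
t 16.22 [0.5045 0.1731 0.3187] err [0. 0. 0.] rot [ 0.  0. -0.] F [ 0.6751 -0.315   0.1038] M [ 0.0752  0.0517 -0.0002] w 0.08519566686793818 q [ 18.0961   7.6303  81.293  -13.3746  95.8195 -33.1021]
[-1, 0.0955, 0.1139, 0.0035, 0.096, -0.0436, -0.2312]
```

>>> drive_tool([
  [[-1,0.0955,0.1139,0.0035,0.096,-0.0436,-0.2312],[-1,0.0955,0.1139,0.0035,0.096,-0.0436,-0.2312],[-1,0.0955,0.1139,0.0035,0.096,-0.0436,-0.2312],[-1,0.0955,0.1139,0.0035,0.096,-0.0436,-0.2312],[-1,0.0955,0.1139,0.0035,0.096,-0.0436,-0.2312],[-1,0.0955,0.1139,0.0035,0.096,-0.0436,-0.2312],[-1,0.0955,0.1139,0.0035,0.096,-0.0436,-0.2312],[-1,0.0955,0.1139,0.0035,0.096,-0.0436,-0.2312],[-1,0.0955,0.1139,0.0035,0.096,-0.0436,-0.2312],[-1,0.0955,0.1139,0.0035,0.096,-0.0436,-0.2312]],
])

```text
t: 17.05
tcp_pos: [0.506, 0.3138, 0.2814]
tool_rot: [-147.4, 0.3, -177.7]
wrist_force: [0.7, -0.4, 0.0]
gripper_width: 0.0855
grip_force: 0.0
```

Run:
```python
from h import *
sync(); snap('wrist','w6')
im=np.clip(cv2.imread('pics/w6.png')*1.7,0,255).astype('u1')
for th,c in((.56,(0,255,0)),(.58,(0,0,255))):
  P=[boxpt(-.04+dx,.203,th,y=dy) for dx in(-.007,.007) for dy in(-.035,.035)]
  print(proj('w6',P).round(1).tolist())
  for u,v in proj('w6',P): cv2.circle(im,(int(round(u)),int(round(v))),2,c,1)
cv2.imwrite('pics/w6v.png',im)
r=Rt(182.7,.57)
plan([(boxpt(-.04,z,.57),r) for z in(.21,.174)],save=False)
```

```text
t 17.05 [0.506  0.3138 0.2814] err [0. 0. 0.] rot [0. 0. 0.] F [ 0.7224 -0.3516  0.0211] M [ 0.2599  0.0299 -0.0103] w 0.08548277290263219 q [ 37.9477  26.6233  66.4802 -27.1408 105.3215 -57.2952]
[[322.4, 230.3], [322.2, 152.7], [337.8, 230.2], [338.6, 152.7]]
[[326.9, 230.6], [327.0, 152.8], [342.3, 230.4], [343.4, 152.8]]
[-1, 0.0026, 0.0142, 0.0895, 0.0005, 0.0002, -0.0025]
[-1, 0.0026, 0.0141, 0.1255, 0.0005, 0.0002, -0.0025]
```

View pics/w6v.png

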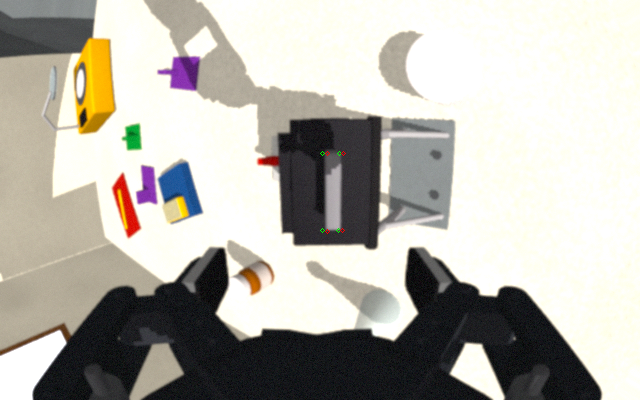

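Handle seen at u 325–341, v 153–230: lean ≈ 0.57. Descend and grip.

>>> drive_tool([
  [[-1,0.0026,0.0145,0.03,0.0005,0,-0.0025],[-1,0.0026,0.0145,0.055,0.0005,0,-0.0025],[-1,0.0026,0.0145,0.08,0.0005,0,-0.0025],[-1,0.0026,0.0145,0.1,0.0005,0,-0.0025],[-1,0.0026,0.0145,0.114,0.0005,0,-0.0025],[-1,0.0026,0.0145,0.122,0.0005,0,-0.0025],[-1,0.0026,0.0145,0.1255,0.0005,0,-0.0025],[-1,0.0026,0.0145,0.1255,0.0005,0,-0.0025]],
])

```text
t: 17.77
tcp_pos: [0.506, 0.2589, 0.1679]
tool_rot: [-147.3, -0.0, -177.2]
wrist_force: [-0.4, 0.2, -0.8]
gripper_width: 0.0853
grip_force: 0.0
```

>>> drive_tool([
  [[1,0,0,0,0,0,0],[1,0,0,0,0,0,0],[1,0,0,0,0,0,0],[1,0,0,0,0,0,0],[1,0,0,0,0,0,0],[1,0,0,0,0,0,0],[1,0,0,0,0,0,0],[1,0,0,0,0,0,0]],
], newtons=50)

```text
t: 18.43
tcp_pos: [0.506, 0.2593, 0.1685]
tool_rot: [-147.3, 0.0, -177.1]
wrist_force: [-0.5, -0.9, 2.4]
gripper_width: 0.0112
grip_force: 48.8
```

Run:
```python
from h import *
sync(); p,r=cmd()
# actual lean of tool and its offset from the heel, then rotate rigidly about the heel edge
e=np.array([np.cos(np.radians(YB)),np.sin(np.radians(YB)),0])
print('tool z lean',np.arcsin(-(r.apply([0,0,1])@F)))
def arc(d): q=R.from_rotvec(d*e); return HEEL+q.apply(p-HEEL),q*r
plan([arc(d) for d in np.linspace(0,.28,11)[1:]],g=1)
```

```text
t 18.43 [0.506  0.2593 0.1685] err [0. 0. 0.] rot [ 0. -0.  0.] F [-0.4929 -0.8829  2.3992] M [-0.3     0.0393 -0.0502] w 0.011214424174379966 q [ 34.3063  27.1881  79.3472 -27.5051  91.7497 -54.9088]
tool z lean 0.5712886181828005
[1, 0.0, -0.0049, 0.0012, -0.0089, -0.0, 0.0]
[1, 0.0, -0.0097, 0.0025, -0.0178, -0.0, 0.0]
[1, 0.0, -0.0145, 0.0039, -0.0267, -0.0001, 0.0001]
[1, 0.0001, -0.0193, 0.0055, -0.0357, -0.0001, 0.0001]
[1, 0.0001, -0.024, 0.0072, -0.0446, -0.0001, 0.0001]
[1, 0.0001, -0.0287, 0.0091, -0.0535, -0.0001, 0.0001]
[1, 0.0001, -0.0333, 0.011, -0.0624, -0.0001, 0.0001]
[1, 0.0001, -0.0379, 0.0131, -0.0713, -0.0002, 0.0001]
[1, 0.0001, -0.0424, 0.0154, -0.0802, -0.0002, 0.0002]
[1, 0.0001, -0.0468, 0.0177, -0.0891, -0.0002, 0.0002]
```

>>> drive_tool([
  [[1,0,-0.0049,0.0012,-0.0089,0,0],[1,0,-0.0097,0.0025,-0.0178,0,0],[1,0,-0.0145,0.0039,-0.0267,0,0],[1,0,-0.0193,0.0055,-0.0357,0,0],[1,0,-0.024,0.0072,-0.0446,0,0],[1,0,-0.0287,0.0091,-0.0535,0,0],[1,0,-0.0333,0.011,-0.0624,0,0],[1,0,-0.0379,0.0131,-0.0713,0,0],[1,0,-0.0424,0.0154,-0.0802,0,0],[1,0,-0.0468,0.0177,-0.0891,0,0]],
])

```text
t: 19.27
tcp_pos: [0.5087, 0.2099, 0.1792]
tool_rot: [-163.5, 0.1, -177.1]
wrist_force: [-0.6, -0.1, 5.0]
gripper_width: 0.0118
grip_force: 49.3
```

Run:
```python
from h import *
st(); p,r=cmd()
e=np.array([np.cos(np.radians(YB)),np.sin(np.radians(YB)),0])
th=np.arcsin(-(r.apply([0,0,1])@F)); print('lean',th)
def arc(d): q=R.from_rotvec(d*e); return HEEL+q.apply(p-HEEL),q*r
plan([arc(d) for d in np.linspace(0,th-.05,11)[1:]],g=1)
```

```text
t 19.27 [0.5087 0.2099 0.1792] err [ 0.0003 -0.0005  0.0002] rot [-0.206  -0.0095  0.009 ] F [-0.6124 -0.0831  4.9835] M [-0.1859  0.1336 -0.0136] w 0.01176393197157564 q [ 22.9162  15.6044  88.7697 -15.6622  81.6588 -66.8177]
lean 0.2913721647883768
[1, 0.0, -0.0042, 0.001, -0.0077, -0.0, 0.0]
[1, 0.0, -0.0084, 0.0021, -0.0154, -0.0, 0.0]
[1, 0.0, -0.0126, 0.0033, -0.023, -0.0001, 0.0]
[1, 0.0, -0.0167, 0.0046, -0.0307, -0.0001, 0.0001]
[1, 0.0001, -0.0208, 0.006, -0.0384, -0.0001, 0.0001]
[1, 0.0001, -0.0248, 0.0075, -0.0461, -0.0001, 0.0001]
[1, 0.0001, -0.0289, 0.0091, -0.0538, -0.0001, 0.0001]
[1, 0.0001, -0.0328, 0.0108, -0.0615, -0.0001, 0.0001]
[1, 0.0001, -0.0368, 0.0126, -0.0691, -0.0002, 0.0001]
[1, 0.0001, -0.0407, 0.0145, -0.0768, -0.0002, 0.0002]
```

>>> drive_tool([
  [[1,0,-0.0042,0.001,-0.0077,0,0],[1,0,-0.0084,0.0021,-0.0154,0,0],[1,0,-0.0126,0.0033,-0.023,0,0],[1,0,-0.0167,0.0046,-0.0307,0,0],[1,0,-0.0208,0.006,-0.0384,0,0],[1,0,-0.0248,0.0075,-0.0461,0,0],[1,0,-0.0289,0.0091,-0.0538,0,0],[1,0,-0.0328,0.0108,-0.0615,0,0],[1,0,-0.0368,0.0126,-0.0691,0,0],[1,0,-0.0407,0.0145,-0.0768,0,0]],
])

```text
t: 20.1
tcp_pos: [0.5111, 0.1661, 0.177]
tool_rot: [-177.2, 0.1, -177.2]
wrist_force: [-1.0, -2.0, 6.5]
gripper_width: 0.0116
grip_force: 49.4
```

Run:
```python
from h import *
st(); p,r=cmd()
e=np.array([np.cos(np.radians(YB)),np.sin(np.radians(YB)),0])
th=np.arcsin(-(r.apply([0,0,1])@F)); print('lean',th)
def arc(d): q=R.from_rotvec(d*e); return HEEL+q.apply(p-HEEL),q*r
plan([arc(d) for d in np.linspace(0,th,7)[1:]],g=1)
```

```text
t 20.10 [0.5111 0.1661 0.177 ] err [ 0.0007 -0.0012  0.0003] rot [-0.1107 -0.0125 -0.0003] F [-1.0225 -1.9541  6.4867] M [-0.4992  0.0962 -0.0181] w 0.011611204823883808 q [ 10.5377   9.279   95.0098  -2.8372  75.9688 -81.5965]
lean 0.05009703486788199
[1, 0.0, -0.0015, 0.0003, -0.0027, -0.0, 0.0]
[1, 0.0, -0.0029, 0.0007, -0.0053, -0.0, 0.0]
[1, 0.0, -0.0044, 0.001, -0.008, -0.0, 0.0]
[1, 0.0, -0.0058, 0.0014, -0.0106, -0.0, 0.0]
[1, 0.0, -0.0073, 0.0018, -0.0133, -0.0, 0.0]
[1, 0.0, -0.0087, 0.0022, -0.0159, -0.0, 0.0]
```

>>> drive_tool([
  [[1,0,-0.0015,0.0003,-0.0027,0,0],[1,0,-0.0029,0.0007,-0.0053,0,0],[1,0,-0.0044,0.001,-0.008,0,0],[1,0,-0.0058,0.0014,-0.0106,0,0],[1,0,-0.0073,0.0018,-0.0133,0,0],[1,0,-0.0087,0.0022,-0.0159,0,0],[1,0,-0.0087,0.0022,-0.0159,0,0]],
])

```text
t: 20.68
tcp_pos: [0.5115, 0.1573, 0.1753]
tool_rot: [179.9, 0.1, -177.2]
wrist_force: [-1.0, -2.0, 7.5]
gripper_width: 0.0112
grip_force: 49.6
```

Run:
```python
from h import *
st(); s=state(); print(s['tool_rot'])
```

```text
t 20.68 [0.5115 0.1573 0.1753] err [ 0.0006 -0.0012  0.0004] rot [-0.0813  0.0033  0.0496] F [-1.0153 -2.0237  7.5006] M [-0.3785  0.2492  0.0006] w 0.01123580687819027 q [  7.7825   8.5281  96.0408   0.0646  75.3105 -85.0149]
[ 179.9272    0.1147 -177.219 ]
```

>>> drive_tool([
  [[1,0,-0.0008,0.0002,-0.0014,0,0],[1,0,-0.0015,0.0004,-0.0028,0,0],[1,0,-0.0022,0.0006,-0.004,0,0],[1,0,-0.0022,0.0006,-0.004,0,0]],
])

```text
t: 21.02
tcp_pos: [0.5116, 0.1572, 0.1754]
tool_rot: [179.0, 0.2, -177.2]
wrist_force: [-1.7, 2.1, 8.7]
gripper_width: 0.0113
grip_force: 49.8
```

Run:
```python
from h import *
s=state(); print(s['tool_rot'],s['wrist_force'],s['moment'],s['tcp_pos'])
```

```text
[ 179.0065    0.1614 -177.1834] [-1.7451  2.1246  8.7189] [0.3776 0.3765 0.0508] [0.5116 0.1572 0.1754]
```

The motion stopped and the force reversed, so the box bears on the blade. Release, rise.

>>> drive_tool([
  [[0.5,0,0,0,0,0,0],[0.3,0,0,0,0,0,0],[0,0,0,0,0,0,0],[-0.5,0,0,0,0,0,0],[-1,0,0,0,0,0,0],[-1,0,0,0,0,0,0],[-1,0,0,-0.02,0,0,0],[-1,0,0,-0.05,0,0,0],[-1,0,0,-0.085,0,0,0],[-1,0,0,-0.12,0,0,0]],
])

```text
t: 21.85
tcp_pos: [0.5104, 0.155, 0.2939]
tool_rot: [179.2, -0.1, -177.1]
wrist_force: [1.0, -0.3, 0.2]
gripper_width: 0.085
grip_force: 0.0
```

Run:
```python
from h import *
snap('side','s7'); snap('top','t7'); snap('wrist','w7')
B=[boxpt(x,z,0,y=y) for x,z in((-.08,.008),(-.08,.168),(0,.168)) for y in(-.065,.065)]
S=[HEEL+F*X+[0,0,.008]+s*.04*np.array([F[1],-F[0],0]) for X in(-.157,) for s in(-1,1)]
out=[]
for n,x,y,w,h in(('s7',270,110,133,75),('t7',200,170,133,75)):
  k=6; im=np.clip(1.8*cv2.resize(cv2.imread(f'pics/{n}.png')[y:y+h,x:x+w],None,fx=k,fy=k,interpolation=cv2.INTER_CUBIC).astype(float),0,255).astype('u1')
  for u,v in proj(n,B+S): cv2.circle(im,(int((u-x+.5)*k),int((v-y+.5)*k)),4,(0,255,0),1)
  out.append(im[:300] if n=='x' else im)
cv2.imwrite('pics/fin.png',cv2.resize(np.vstack(out),(532,600)))
```

```text
(no output)
```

View pics/fin.png

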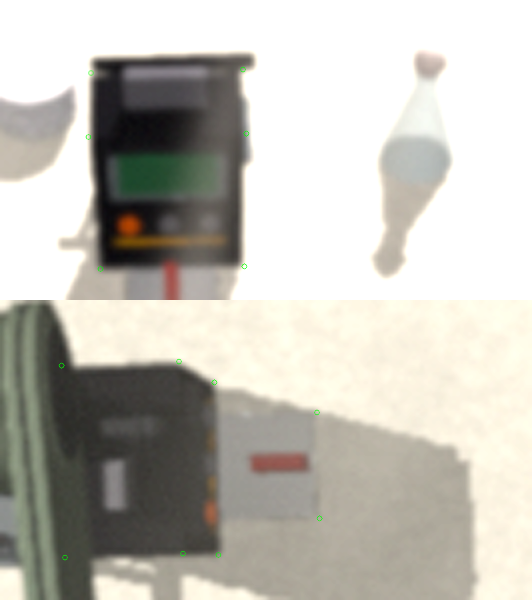

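The box stands level where the model predicts. The blade sticks out squarely and is centred, with its rear edge near top-crop x≈316, so the tip is about 34 mm under the front. The gripper is clear, so I'm handing in.

```bash
python3 -c "
from plant import order
print(order.sign_off())"
```

```text
the job is handed in; nothing more can be done
None
```

I tipped the box back on to the bar, slid the blade under its front, lowered it gently and let go. The last pictures show it standing level where it stood, with the blade square and about 34 mm under the front. The job is handed in at about 22 s; no verdict was shown.

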